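Roll down the strips of a price board in the farm shop

TASK

Move the steel weight from the strip-faced price board onto the middle of the cork mat, then lift the sprung roller out of its rest and roll it with steady downward pressure across the strips, without bottoming its spring, until all six are flush with the board's rim; press the strips with the roller only, not with the gripper. Put the roller back in its rest as it was, then lay the weight back flat on the middle of the strips to hold them while the adhesive sets. Leave everything else on the bench where it is.

Things in the scene. Friction and masses are not known exactly. Their poses are not given: they have to be found in the camera images.
- board: The strip-faced wooden price board, screwed flat to the bench: 130 mm along its x, 216 mm along its y. Origin: centre of its underside. Six wooden strips, each 108 mm long (board x) and 27 mm wide, lie side by side at 28 mm pitch along board y, centred on the board, inside a rim 22 mm wide at the y ends and 9 mm at the x sides.
- board_middle (a point): The middle of the board at the height of its rim top, 20 mm above the bench; axes as the board's. At the start the strips stand 2 to 3 mm above the rim; the job is to get them flush with it.
- mat: The cork mat, 140 mm (its x) x 110 mm (its y), 4 mm thick, fixed. Origin: centre of its underside.
- mat_top (a point): Centre of the cork mat's top face.
- weight_center (a point): Centre of the plain steel weight, a block 70 mm (its x) x 36 mm (its y) x 34 mm tall, about 0.65 kg; at the start it lies on the strips near the middle of the board.
- roller_grip (a point): Point in the middle of the hand roller's upright wooden handle, where it is best gripped, pads on the two faces across the roller's y. Handle: 34 mm along roller x, 26 mm along y, from 32 mm below this point (top of the plate) to 28 mm above. The relaxed drum's lowest line is 100 mm below this point.
- roller_spring (a joint): How far the roller's spring is compressed: 0 = relaxed, 0.014 m = bottomed. The drum presses with about 5 N when it just starts to give, plus 1.2 N for each further mm. A strip needs about 7 N on it to go down; half compression (5 to 10 mm) does it well.
- roller_drum (a joint): Turning angle of the roller's drum in its fork (rad; 0 at the start; either way; turning with slight drag, one turn for each 138 mm rolled).
- roller: The whole hand roller, 0.5 kg. Origin: centre of the underside of its level metal plate (132 mm in x, 84 mm in y, 6 mm thick), 38 mm below roller_grip. Under the plate a sprung fork carries a free-turning rubber drum, 44 mm in diameter, 80 mm long, axle along the roller's x, so it rolls along its own y.
- rest: The roller's rest, an open plywood box fixed to the bench, 120 mm (its x) x 72 mm (its y), 70 mm tall, walls 6 mm, so its mouth is 108 x 60 mm. The drum hangs inside and the roller's plate lies on the box's rim, drum axle along the rest's x. Origin: centre of its underside.
- rest_mouth (a point): Centre of the rest's mouth at the height of its rim, 70 mm above the bench. With the roller home, roller_grip is 38 mm above it.
- strip0 (a joint): How far the strip centred at board y = -70 mm has been pressed down: 0 = 3 mm proud of the rim, 0.003 m = flush. It moves stiffly (about 7 N) and stays where it is left.
- strip1 (a joint): How far the strip centred at board y = -42 mm has been pressed down: 0 = 3 mm proud of the rim, 0.003 m = flush. It moves stiffly (about 7 N) and stays where it is left.
- strip2 (a joint): How far the strip centred at board y = -14 mm has been pressed down: 0 = 3 mm proud of the rim, 0.003 m = flush. It moves stiffly (about 7 N) and stays where it is left.
- strip3 (a joint): How far the strip centred at board y = 14 mm has been pressed down: 0 = 3 mm proud of the rim, 0.003 m = flush. It moves stiffly (about 7 N) and stays where it is left.
- strip4 (a joint): How far the strip centred at board y = 42 mm has been pressed down: 0 = 3 mm proud of the rim, 0.003 m = flush. It moves stiffly (about 7 N) and stays where it is left.
- strip5 (a joint): How far the strip centred at board y = 70 mm has been pressed down: 0 = 3 mm proud of the rim, 0.003 m = flush. It moves stiffly (about 7 N) and stays where it is left.
- apple_a: Bystander, to be left alone: a red apple, about 76 mm across and 66 mm tall. Origin: centre of its underside.
- apple_b: Bystander, to be left alone: a second, like red apple. Origin: centre of its underside.
- jar: Bystander, to be left alone: an amber glass jar, 64 mm across, 90 mm tall. Origin: centre of its underside.
- offcut: Bystander, to be left alone: a pale wooden block, 80 x 40 x 30 mm. Origin: centre of its underside.
- carton: Bystander, to be left alone: a cardboard carton, 60 x 90 x 50 mm. Origin: centre of its underside.
- stapler: Bystander, to be left alone: a black desk stapler, 130 mm long, 45 mm tall. Origin: centre of its underside.
- tape: Bystander, to be left alone: a grey tape measure, 55 x 38 x 55 mm. Origin: centre of its underside.
There are look-alikes about, which are no part of the job. What is shaped like the rest but turquoise is not meant.

How it is judged:
By the outcome, as a careful person would: the job done as asked, in the order asked, and still so for the second after the job is handed in, with the robot touching nothing.
It also fails if it takes over 69 s, if anything falls off the work surface, if the arm or the gripper's body presses on something with over 40 N, if the wrist force passes 120 N, or if a joint passes its speed limit or range.

ROBOT

A 6-joint arm with a two-finger parallel gripper is mounted at the origin on the work surface. World frame = base frame: x ahead of the robot, y to its left, z up, the work surface at z = 0. Lengths are in mm, angles in rad, forces in N, time in s.
With the tool pointing down it reaches from about 350 to 975 mm from the base axis. Payload 4.9 kg.
Tool frame: the origin (TCP) lies midway between the tips of the shut fingers; the grasp point (between the pads) lies 19 mm behind it (bot.tcp_to_grasp is the distance from the TCP to the grasp point, in mm); z points along the fingers, y is the line along which they close (so a half turn about z gives the same grasp; the last joint's range is limited). The gripper opens to 85 mm and grips with 20 to 120 N. Pads are 22 mm wide; open, the fingers measure 114 mm over their backs; the gripper's body (76 mm by 85 mm) begins 54 mm behind the grasp point. The pads swing forward as they close: fully open they stand 13 mm farther back than shut.
Start: joints at [1.019, 0.053, 1.613, -0, 1.476, -0.119], TCP at [262.122, 567.357, 231.304] pointing down, gripper open.
Joint ranges: [-3.01, 3.01], [-1.01, 2.22], [0.06, 2.58], [-1.02, 4.17], [0.09, 2.62], [-3.14, 3.14]. Speed limits (rad/s): [2.57, 2.57, 3.14, 3.14, 3.14, 3.14].

INTERFACE

Orientations are given as a unit quaternion [w, x, y, z].
In Python, from bench import readout, viewer, bot gives the robot as it stands.
- The arm moves only by the tool step_arm, never from a script. Its argument "series" is a list of rows, each a list of 7 numbers: the opening, from 0 (shut) to 1 (fully open), then the shift along the tool's x, y, z in m, then the turn, a rotation vector about the tool's x, y, z in rad. A call has 1 to 8 rows; each row is the pose to reach, as a shift and turn from the pose commanded when the call began, along the tool's axes at that moment; what a row does not reach only later rows make up. A row lasts 1/10 s, in which the tool goes at most 50 mm and 8.59 degrees, less where a joint would pass 70% of its speed; a pose out of reach is approached as far as the arm can. A call with a gripper value outside its range is refused whole. The fingers move at their own pace and stop on an object; the grip force is fixed at half the most. Time passes only in rows, so rows that repeat a pose let the fingers close. It gives the time, the measured TCP pose, the force, the opening and the grip force at its end, in the units of the state.
- readout.get_state(): the state, without advancing time (a new reading comes with each control period).
- viewer.grab_frame(name): name is "scene" or "top" or "wrist"; returns a dict with "image" (480x640x3 uint8, blue, green, red), "K" (3x3 intrinsics, pixels), "extrinsics" (4x4, takes a point from world to camera coordinates); the wrist camera has in their place "mount" (4x4, takes a point from camera to tool coordinates, whose origin is the TCP and whose axes are the flange's). Camera axes: x right, y down, z forward; pixel columns grow to the right and rows downward; lengths in mm; the calibration is good to about 2 mm. A picture is of the moment at which its call begins: read the wrist's pose just before it. There is no depth.
- bot.finish_job(): hands the job in; it is judged then, once.
The state is a dict: "clock": time; "joint_positions": joint angles; "qd": joint speeds; "tau": joint torques, N m; "tool_pos": TCP position; "orientation": TCP orientation; "force": force on the tool from outside, world axes, zero at the start; "torque": the same for the moment, N m; "gripper_width": finger opening in mm; "grasp_force": force on a finger pad.
Only numpy, scipy, OpenCV 4.12 (cv2) and the standard library are available. Lean on these libraries where they do the work, as an engineer would, in place of code of your own. Each camera call takes 0.05 s, during which the arm holds its last target. There are 200 camera calls.

## Working session

There is one attempt and no reset: what is moved stays moved. The work goes in short steps, Python scripts to look and compute and a tool call to move; the robot and the scene stay as the last step left them, time stands still between calls to the robot, and variables do not carry over. Pictures are saved under pics/ and viewed, at most 13 in all, crops included, and the job is handed in when it is done.

Besides the shell and the picture viewer there is one more tool, called after "Call:" by a JSON object that holds its "api" and its "payload", one argument or row to a line. step_arm: Moves the arm, as the interface text tells. Its arguments: {"type":"object","properties":{"series":{"type":"array"}},"required":["series"]}

```bash
mkdir -p pics
cat > h.py <<'E'
import numpy as np,cv2
from bench import readout,viewer,bot
def ray(f,u,v,z):
    K=np.array(f["K"]);E=np.array(f["extrinsics"]);R=E[:3,:3];t=E[:3,3]
    d=R.T@np.linalg.inv(K)@[u,v,1];c=-R.T@t
    return c+d*(z-c[2])/d[2]
E
python3 - <<'E'
from h import *
for n in("top","scene"):
    f=viewer.grab_frame(n);cv2.imwrite(f"pics/{n}0.png",f["image"])
    E=np.array(f["extrinsics"]);print(n,np.array(f["K"]).round(1).tolist(),E.round(3).tolist())
s=readout.get_state();print(s)
E
```

```text
top [[526.3, 0.0, 321.3], [0.0, 526.3, 245.2], [0.0, 0.0, 1.0]] [[0.021, -0.999, 0.029, -36.41], [-0.982, -0.026, -0.187, 510.831], [0.187, -0.024, -0.982, 1195.282], [0.0, 0.0, 0.0, 1.0]]
scene [[479.8, 0.0, 315.3], [0.0, 479.8, 238.2], [0.0, 0.0, 1.0]] [[0.34, 0.94, 0.019, -156.051], [0.524, -0.173, -0.834, -209.154], [-0.781, 0.294, -0.552, 1366.379], [0.0, 0.0, 0.0, 1.0]]
{'clock': 0.1, 'joint_positions': array([ 1.01900138e+00,  5.32962936e-02,  1.61416202e+00,  1.39351954e-05,
        1.47603132e+00, -1.19032955e-01]), 'qd': array([ 0.00021974, -0.00070183, -0.0030452 ,  0.00060265, -0.00053069,
        0.00056235]), 'tau': array([ 1.89909956e-04, -3.94903636e+01, -3.71361780e+01, -1.06981017e-04,
        3.90465197e-03, -8.59239123e-06]), 'tool_pos': array([261.8240991 , 566.88270781, 230.17941264]), 'orientation': array([-3.18754443e-04,  2.14696981e-01,  9.76680248e-01, -8.93352153e-04]), 'force': array([-0.31337137, -0.25234159,  0.43857171]), 'torque': array([ 0.05531432,  0.00986958, -0.01028306]), 'grasp_force': 0.0, 'gripper_width': 85.65318168874545}
```

View pics/top0.png

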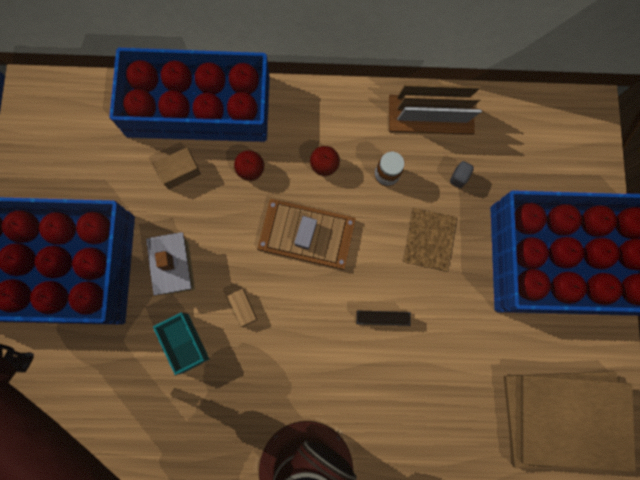

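View pics/scene0.png

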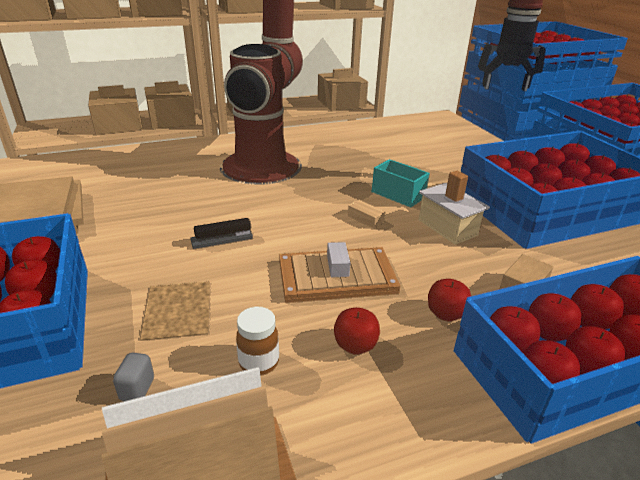

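The top view shows the board at about (307,234) with the weight on it at (306,231). The mat is at (431,239), and the roller in its rest is at (170,263), with the turquoise decoy at (180,343). The scene view agrees with this.

```bash
cat > m.py <<'E'
from h import *
f=viewer.grab_frame("top");im=f["image"];hsv=cv2.cvtColor(im,cv2.COLOR_BGR2HSV)
vis=cv2.resize(im,None,fx=3,fy=3,interpolation=cv2.INTER_CUBIC)
def rect(name,box,mask,z):
    x0,y0,x1,y1=box
    m=np.zeros(mask.shape,np.uint8);m[y0:y1,x0:x1]=mask[y0:y1,x0:x1]*255
    m=cv2.morphologyEx(m,cv2.MORPH_CLOSE,np.ones((5,5)));m=cv2.morphologyEx(m,cv2.MORPH_OPEN,np.ones((3,3)))
    c=max(cv2.findContours(m,0,2)[0],key=cv2.contourArea)
    P=np.array([ray(f,u,v,z)[:2] for u,v in c[:,0]+0.0],np.float32)
    r=cv2.minAreaRect(P);print(name,np.round(r[0],1),np.round(r[1],1),round(r[2],2),cv2.contourArea(c))
    cv2.drawContours(vis,[c*3+1],-1,(0,255,0),1)
H,S,V=[hsv[...,i].astype(int) for i in range(3)]
rect("plate",(140,225,200,300),(S<60)&(V>70),76)
rect("weight",(285,205,330,260),(S<75)&(V>90),56.5)
bg=cv2.GaussianBlur(im,(3,3),0).astype(int)
rect("board",(250,190,365,280),(H<14)&(S>110)&(V>50),20)
rect("mat",(395,200,470,280),(S>90)&(V<125),4)
print([hsv[v,u].tolist() for u,v in((265,225),(300,204),(345,250),(431,239),(450,290),(415,230),(380,230),(440,200),(306,232))])
cv2.imwrite("pics/m.png",vis[540:900,400:1200] if 0 else cv2.resize(vis[570:920,420:1420],(800,280)))
E
python3 m.py
```

```text
plate [455.8 325. ] [135.   86.7] 11.62 2122.5
weight [543.3  15.3] [36.8 70.7] 74.12 410.5
board [531.2 -75.4] [ 50.2 133.6] 88.75 406.0
mat [ 547.7 -301.5] [178.3 201.4] 88.19 3932.5
[[14, 178, 106], [14, 130, 110], [13, 174, 104], [16, 138, 116], [15, 125, 141], [18, 152, 97], [17, 126, 140], [16, 128, 138], [125, 12, 124]]
```

View pics/m.png

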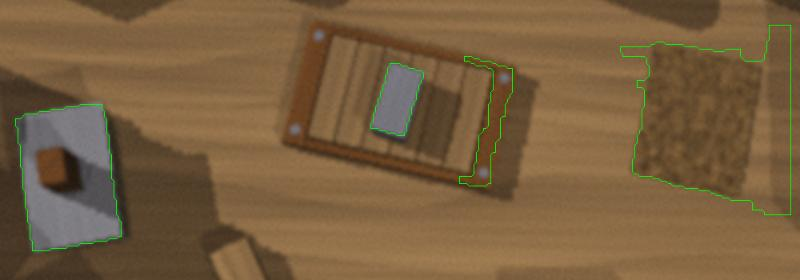

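The plate and weight masks are good. In the crop the four board screws are at (319,35), (504,77), (483,173) and (295,129). The mat corners are at about (652,44), (763,64), (740,194) and (634,172).

```bash
cat >> h.py <<'E'
def tgt(x,y,z,yaw,p=None,yaw0=None):
    "shift (tool axes, m) and rz from current (or given) TCP pose to world TCP x,y,z with tool-y at yaw deg"
    from scipy.spatial.transform import Rotation as R
    s=readout.get_state();q=s["orientation"];r=R.from_quat([q[1],q[2],q[3],q[0]]).as_matrix()
    p=s["tool_pos"]
    a=np.radians(yaw);ty=np.array([np.cos(a),np.sin(a),0]);tz=np.array([0,0,-1.]);T=np.stack([np.cross(ty,tz),ty,tz],1)
    rv=R.from_matrix(r.T@T).as_rotvec()
    print("shift",np.round(r.T@(np.array([x,y,z])-p)/1000,4),"turn",np.round(rv,4),"at",np.round(p,1),"F",np.round(s["force"],1),"w",round(s["gripper_width"],1),"t",round(s["clock"],2))
E
python3 - <<'E'
from h import *
f=viewer.grab_frame("top");im=f["image"]
big=cv2.resize(im,None,fx=4,fy=4,interpolation=cv2.INTER_CUBIC);hsv=cv2.cvtColor(big,cv2.COLOR_BGR2HSV)
c2=lambda u,v:((u/.8+420)/3,(v/.8+570)/3)
Q=[]
for u,v in((319,35),(504,77),(483,173),(295,129)):
    a,b=c2(u,v);x,y=int(a*4),int(b*4);w=hsv[y-14:y+15,x-14:x+15,1].astype(float);wt=np.clip(120-w,0,None)
    yy,xx=np.mgrid[-14:15,-14:15];Q.append(ray(f,(x+(wt*xx).sum()/wt.sum()-1.5)/4,(y+(wt*yy).sum()/wt.sum()-1.5)/4,20)[:2])
Q=np.array(Q);print("screws",Q.round(1).tolist(),"c",Q.mean(0).round(1))
for i,j in((0,1),(3,2),(0,3),(1,2)):
    d=Q[i]-Q[j];print(round(np.hypot(*d),1),round(np.degrees(np.arctan2(d[1],d[0])),1))
M=np.array([ray(f,*c2(u,v),4)[:2] for u,v in((652,44),(763,64),(740,194),(634,172))]);r=cv2.minAreaRect(M.astype(np.float32));print("mat",M.mean(0).round(1),r)
tgt(543.3,15.3,130,74.1)
E
```

```text
screws [[615.5, 96.9], [576.6, -93.2], [478.5, -73.1], [517.5, 117.2]] c [547.   11.9]
194.1 78.4
194.3 78.4
100.1 -11.7
100.2 -11.6
mat [ 542.7 -294.8] ((541.7716064453125, -295.8385009765625), (117.14460754394531, 139.60888671875), 81.09417724609375)
shift [-0.4869 -0.3827  0.1009] turn [-0.0013 -0.0003 -0.1553] at [261.9 567.  230.5] F [-0.7 -0.   0.4] w 85.6 t 0.2
```

Call:
{"api": "step_arm", "payload": {
  "series": [
    [1,-0.487,-0.383,0.02,0,0,-0.155],
    [1,-0.487,-0.383,0.02,0,0,-0.155],
    [1,-0.487,-0.383,0.02,0,0,-0.155],
    [1,-0.487,-0.383,0.02,0,0,-0.155],
    [1,-0.487,-0.383,0.02,0,0,-0.155],
    [1,-0.487,-0.383,0.02,0,0,-0.155],
    [1,-0.487,-0.383,0.02,0,0,-0.155],
    [1,-0.487,-0.383,0.02,0,0,-0.155]
  ]
}}

```text
clock: 1.0
tool_pos: [443.9, 209.7, 218.4]
orientation: [0.0, 0.138, 0.99, 0.0]
force: [1.0, 0.6, 0.5]
gripper_width: 85.8
grasp_force: 0.0
```

```bash
python3 -c "
from h import *
tgt(543.3,15.3,110,74.1)"
```

```text
shift [-0.1488 -0.1598  0.1084] turn [ 0.0003  0.0004 -0.    ] at [443.9 209.7 218.4] F [1.  0.6 0.5] w 85.8 t 1.0
```

Call:
{"api": "step_arm", "payload": {
  "series": [
    [1,-0.149,-0.16,0.07,0,0,0],
    [1,-0.149,-0.16,0.08,0,0,0],
    [1,-0.149,-0.16,0.09,0,0,0],
    [1,-0.149,-0.16,0.108,0,0,0],
    [1,-0.149,-0.16,0.108,0,0,0],
    [1,-0.149,-0.16,0.108,0,0,0],
    [1,-0.149,-0.16,0.108,0,0,0]
  ]
}}

```text
clock: 1.7
tool_pos: [542.4, 16.3, 109.3]
orientation: [-0.001, 0.139, 0.99, 0.0]
force: [-0.6, -0.0, 0.2]
gripper_width: 85.5
grasp_force: 0.0
```

Run:
```python
from h import *
tgt(543.3,15.3,31,74.1)
s=readout.get_state();f=viewer.grab_frame("wrist");cv2.imwrite("pics/w1.png",f["image"])
```

```text
shift [-0.0013 -0.0007  0.0783] turn [-0.0001 -0.0025 -0.0021] at [542.4  16.3 109.3] F [-0.6 -0.   0.2] w 85.5 t 1.7
```

View pics/w1.png

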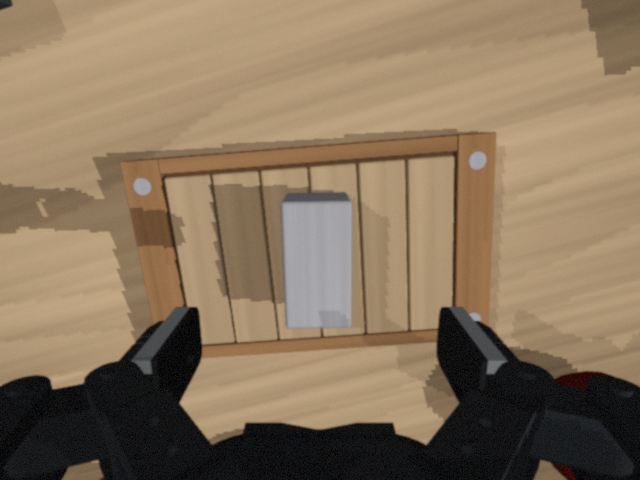

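The wrist view shows the weight at (318,263), centred and aligned between the fingers, which are at (170,340) and (465,340). I'll descend and grip.

Call:
{"api": "step_arm", "payload": {
  "series": [
    [1,-0.001,0,0.03,0,0,0],
    [1,-0.001,0,0.06,0,0,0],
    [1,-0.001,0,0.077,0,0,0],
    [1,-0.001,0,0.077,0,0,0],
    [0.3,-0.001,0,0.077,0,0,0],
    [0.1,-0.001,0,0.077,0,0,0],
    [0.1,-0.001,0,0.077,0,0,0],
    [0.1,-0.001,0,0.077,0,0,0]
  ]
}}

```text
clock: 2.55
tool_pos: [545.0, 16.3, 35.2]
orientation: [0.001, 0.138, 0.99, -0.0]
force: [-1.4, -1.5, 6.4]
gripper_width: 35.0
grasp_force: 63.2
```

Call:
{"api": "step_arm", "payload": {
  "series": [
    [0.1,0,0,0,0,0,0],
    [0.1,0,0,0,0,0,0],
    [0.1,0,0,0,0,0,0],
    [0.1,0,0,0,0,0,0]
  ]
}}

```text
clock: 2.95
tool_pos: [545.0, 16.2, 35.2]
orientation: [0.001, 0.138, 0.99, -0.0]
force: [-0.3, -0.3, 6.1]
gripper_width: 35.1
grasp_force: 63.4
```

Call:
{"api": "step_arm", "payload": {
  "series": [
    [0.1,0,0,-0.02,0,0,0],
    [0.1,0,0,-0.06,0,0,0],
    [0.1,-0.01,-0.036,-0.08,0,0,0],
    [0.1,-0.023,-0.082,-0.08,0,0,0],
    [0.1,-0.036,-0.128,-0.08,0,0,0],
    [0.1,-0.049,-0.174,-0.08,0,0,0],
    [0.1,-0.062,-0.22,-0.08,0,0,0],
    [0.1,-0.075,-0.266,-0.08,0,0,0]
  ]
}}

```text
clock: 3.75
tool_pos: [541.8, -260.9, 111.8]
orientation: [-0.001, 0.139, 0.99, 0.001]
force: [0.9, -0.1, -4.6]
gripper_width: 34.7
grasp_force: 62.1
```

```bash
python3 -c "
from h import *
tgt(543.5,-294.5,18.5,74.1)"
```

```text
shift [-0.0111 -0.0319  0.0932] turn [ 0.0013 -0.0024 -0.0006] at [ 541.8 -260.9  111.8] F [ 0.9 -0.1 -4.6] w 34.7 t 3.75
```

Call:
{"api": "step_arm", "payload": {
  "series": [
    [0.1,-0.011,-0.032,0.0,0,0,0],
    [0.1,-0.011,-0.032,0.04,0,0,0],
    [0.1,-0.011,-0.032,0.07,0,0,0],
    [0.1,-0.011,-0.032,0.08,0,0,0],
    [0.1,-0.011,-0.032,0.08,0,0,0],
    [0.1,-0.011,-0.032,0.08,0,0,0]
  ]
}}

```text
clock: 4.35
tool_pos: [545.5, -293.6, 34.2]
orientation: [0.001, 0.138, 0.99, -0.0]
force: [1.1, -1.5, -4.4]
gripper_width: 34.5
grasp_force: 62.0
```

```bash
python3 -c "
from h import *
tgt(543.5,-294.5,17,74.1)"
```

```text
shift [ 0.0017 -0.0014  0.0172] turn [-0.0003  0.0011  0.0001] at [ 545.5 -293.6   34.2] F [ 1.1 -1.5 -4.4] w 34.5 t 4.35
```

Call:
{"api": "step_arm", "payload": {
  "series": [
    [0.1,0.002,-0.001,0.008,0,0,0],
    [0.1,0.002,-0.001,0.012,0,0,0],
    [0.1,0.002,-0.001,0.015,0,0,0],
    [0.1,0.002,-0.001,0.016,0,0,0],
    [0.1,0.002,-0.001,0.016,0,0,0]
  ]
}}

```text
clock: 4.85
tool_pos: [542.7, -293.9, 17.3]
orientation: [-0.0, 0.138, 0.99, 0.0]
force: [-0.6, -0.9, -5.0]
gripper_width: 35.0
grasp_force: 62.2
```

Call:
{"api": "step_arm", "payload": {
  "series": [
    [0.1,0,0,0.001,0,0,0],
    [0.1,0,0,0.002,0,0,0],
    [0.1,0,0,0.002,0,0,0]
  ]
}}

```text
clock: 5.15
tool_pos: [543.1, -294.2, 16.5]
orientation: [0.0, 0.138, 0.99, -0.0]
force: [-2.8, 1.8, 2.9]
gripper_width: 35.0
grasp_force: 62.8
```

Call:
{"api": "step_arm", "payload": {
  "series": [
    [0.6,0,0,0,0,0,0],
    [1,0,0,0,0,0,0],
    [1,0,0,0,0,0,0],
    [1,0,0,-0.01,0,0,0],
    [1,0,0,-0.05,0,0,0],
    [1,0,0,-0.1,0,0,0],
    [1,0,0,-0.15,0,0,0],
    [1,0,0,-0.19,0,0,0]
  ]
}}

```text
clock: 5.95
tool_pos: [543.4, -294.4, 210.1]
orientation: [0.002, 0.138, 0.99, -0.001]
force: [0.9, -0.3, -0.4]
gripper_width: 85.2
grasp_force: 0.0
```

```bash
python3 - <<'E'
from h import *
tgt(455.8,325,205,101.6)
f=viewer.grab_frame("top");im=f["image"]
# handle top orange at z=136
h=cv2.cvtColor(im,cv2.COLOR_BGR2HSV)[240:285,145:195].astype(int)
m=((h[...,0]<15)&(h[...,1]>110)&(h[...,2]>40)).astype(np.uint8)
v,u=np.nonzero(m);print(len(u),ray(f,u.mean()+145,v.mean()+240,125).round(1))
cv2.imwrite("pics/t2.png",cv2.resize(im[200:320,120:480],(800,267),interpolation=cv2.INTER_CUBIC))
E
python3 m.py 2>&1|grep -E "plate"
```

```text
shift [0.2541 0.5717 0.0032] turn [-0.0024  0.0037 -0.4802] at [ 543.4 -294.4  210.1] F [ 0.9 -0.3 -0.4] w 85.2 t 5.95
217 [454.1 324.6 125. ]
plate [455.7 324.8] [135.3  86.6] 11.84 2131.0
```

View pics/t2.png

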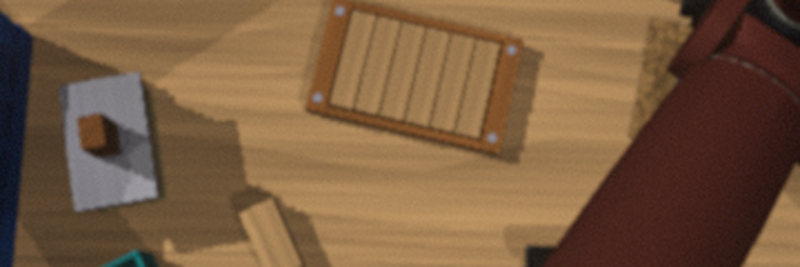

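The board is clear now, and the arm hides the mat. The roller handle at (97,135) sits at the plate's centre. Next I'll move to the roller.

Call:
{"api": "step_arm", "payload": {
  "series": [
    [1,0.254,0.572,0,0,0,-0.48],
    [1,0.254,0.572,0,0,0,-0.48],
    [1,0.254,0.572,0,0,0,-0.48],
    [1,0.254,0.572,0,0,0,-0.48],
    [1,0.254,0.572,0,0,0,-0.48],
    [1,0.254,0.572,0,0,0,-0.48],
    [1,0.254,0.572,0,0,0,-0.48],
    [1,0.254,0.572,0,0,0,-0.48]
  ]
}}

```text
clock: 6.85
tool_pos: [486.1, 104.0, 205.6]
orientation: [0.0, -0.101, 0.995, -0.0]
force: [1.0, 0.8, -0.4]
gripper_width: 85.1
grasp_force: 0.0
```

```bash
python3 -c "
from h import *
tgt(455.5,325,195,101.7)"
```

```text
shift [-0.0144  0.2227  0.0106] turn [-0.0001  0.0009 -0.0023] at [486.1 104.  205.6] F [ 1.   0.8 -0.4] w 85.1 t 6.85
```

Call:
{"api": "step_arm", "payload": {
  "series": [
    [1,-0.014,0.223,0,0,0,-0.002],
    [1,-0.014,0.223,0,0,0,-0.002],
    [1,-0.014,0.223,0,0,0,-0.002],
    [1,-0.014,0.223,0,0,0,-0.002],
    [1,-0.014,0.223,0.01,0,0,-0.002],
    [1,-0.014,0.223,0.01,0,0,-0.002],
    [1,-0.014,0.223,0.01,0,0,-0.002]
  ]
}}

```text
clock: 7.55
tool_pos: [455.3, 323.2, 194.9]
orientation: [-0.0, -0.102, 0.995, -0.0]
force: [0.3, -0.5, -0.1]
gripper_width: 85.5
grasp_force: 0.0
```

Run:
```python
from h import *
tgt(455.5,325,89,101.7)
f=viewer.grab_frame("wrist");cv2.imwrite("pics/w2.png",f["image"])
```

```text
shift [-0.0007  0.0018  0.1059] turn [-0.0009 -0.0011  0.0011] at [455.3 323.2 194.9] F [ 0.3 -0.5 -0.1] w 85.5 t 7.55
```

View pics/w2.png

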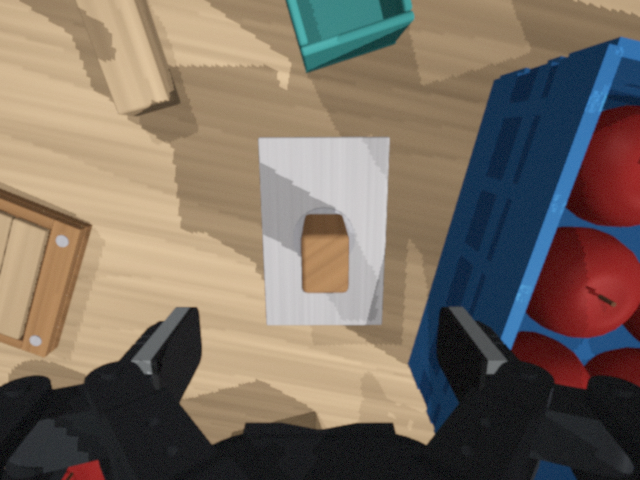

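Roller handle at (325,252), aligned with the fingers, offset about 2 mm. I'll descend and grip.

Call:
{"api": "step_arm", "payload": {
  "series": [
    [1,-0.001,0.002,0.04,0,0,0],
    [1,-0.001,0.002,0.08,0,0,0],
    [1,-0.001,0.002,0.104,0,0,0],
    [1,-0.001,0.002,0.104,0,0,0],
    [1,-0.001,0.002,0.104,0,0,0],
    [0.4,-0.001,0.002,0.104,0,0,0],
    [0.05,-0.001,0.002,0.104,0,0,0],
    [0.05,-0.001,0.002,0.104,0,0,0]
  ]
}}

```text
clock: 8.4
tool_pos: [457.3, 326.0, 93.2]
orientation: [0.001, -0.102, 0.995, 0.001]
force: [0.3, -0.4, -0.1]
gripper_width: 43.8
grasp_force: 0.0
```

Call:
{"api": "step_arm", "payload": {
  "series": [
    [0.05,0,0,0,0,0,0],
    [0.05,0,0,0,0,0,0],
    [0.05,0,0,0,0,0,0],
    [0.05,0,0,0,0,0,0]
  ]
}}

```text
clock: 8.8
tool_pos: [456.8, 326.1, 92.4]
orientation: [0.001, -0.102, 0.995, 0.0]
force: [-1.0, 1.5, 5.0]
gripper_width: 25.7
grasp_force: 60.0
```

```bash
python3 -c "
from h import *
tgt(455.5,325,200,101.7);print(readout.get_state())"
```

```text
shift [ 0.0014 -0.0007 -0.1076] turn [0.0007 0.0014 0.0002] at [456.8 326.1  92.4] F [-1.   1.5  5. ] w 25.7 t 8.8
{'clock': 8.8, 'joint_positions': array([ 4.87236886e-01,  2.84597378e-02,  1.87991081e+00,  2.44240453e-04,
        1.23166617e+00, -1.28806075e+00]), 'qd': array([ 0.00060152, -0.00092761, -0.00044062, -0.00134562,  0.00189989,
        0.00094029]), 'tau': array([ -0.96649278, -31.94739461, -30.83820105,  -0.24115738,
        -0.13538301,  -0.04558469]), 'tool_pos': array([456.83836073, 326.09778948,  92.43050673]), 'orientation': array([ 6.77760322e-04, -1.02032216e-01,  9.94780784e-01,  3.98926802e-04]), 'force': array([-1.0054188 ,  1.52832096,  5.03219737]), 'torque': array([-0.00885038,  0.13183019, -0.04347548]), 'grasp_force': 59.952532052993774, 'gripper_width': 25.691215200715135}
```

Call:
{"api": "step_arm", "payload": {
  "series": [
    [0.05,0,0,-0.015,0,0,0],
    [0.05,0,0,-0.04,0,0,0],
    [0.05,0,0,-0.075,0,0,0],
    [0.05,0,0,-0.1,0,0,0],
    [0.05,0,0,-0.11,0,0,0],
    [0.05,0,0,-0.11,0,0,0]
  ]
}}

```text
clock: 9.4
tool_pos: [456.7, 325.6, 202.4]
orientation: [0.001, -0.102, 0.995, 0.0]
force: [0.1, 0.3, -4.7]
gripper_width: 25.4
grasp_force: 59.9
```

```bash
python3 -c "
from h import *
tgt(547+.2011*72,11.9+.9796*72,150,78.4)"
```

```text
shift [-0.0532 -0.2594  0.0524] turn [0.0006 0.0015 0.4066] at [456.7 325.6 202.4] F [ 0.1  0.3 -4.7] w 25.4 t 9.4
```

Holding the roller (4.7 N).

Call:
{"api": "step_arm", "payload": {
  "series": [
    [0.05,-0.008,-0.04,0,0,0,0.07],
    [0.05,-0.016,-0.08,0,0,0,0.14],
    [0.05,-0.024,-0.12,0,0,0,0.21],
    [0.05,-0.032,-0.16,0,0,0,0.28],
    [0.05,-0.041,-0.2,0.01,0,0,0.35],
    [0.05,-0.049,-0.24,0.03,0,0,0.407],
    [0.05,-0.053,-0.259,0.052,0,0,0.407],
    [0.05,-0.053,-0.259,0.052,0,0,0.407]
  ]
}}

```text
clock: 10.2
tool_pos: [557.1, 79.9, 142.3]
orientation: [-0.006, 0.103, 0.995, -0.001]
force: [-1.9, 0.6, -5.6]
gripper_width: 25.3
grasp_force: 61.4
```

Run:
```python
from h import *
tgt(547+.2011*72,11.9+.9796*72,115,78.4)
f=viewer.grab_frame("scene");cv2.imwrite("pics/s2.png",cv2.resize(f["image"][130:330,220:520],(750,500)))
```

```text
shift [-0.0041  0.0034  0.0272] turn [-0.0035 -0.0118 -0.0042] at [557.1  79.9 142.3] F [-1.9  0.6 -5.6] w 25.3 t 10.2
```

View pics/s2.png

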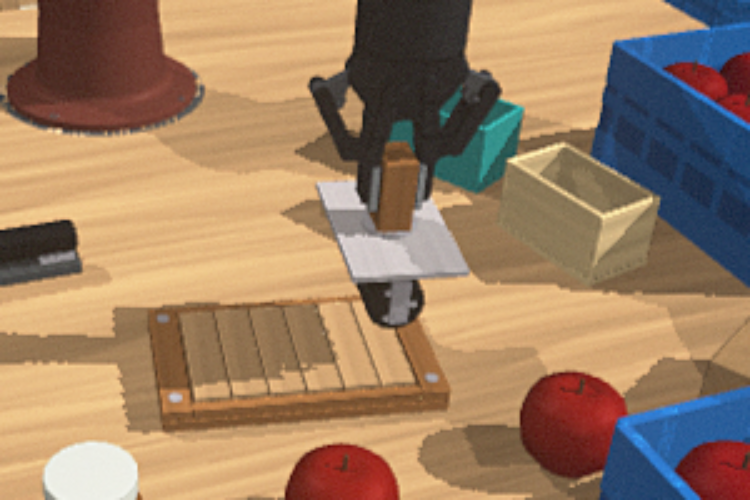

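The view shows the roller held level with its drum over the strips at the near-rest end (395,300), and the rest empty at (580,205). I'll settle, then lower it.

Call:
{"api": "step_arm", "payload": {
  "series": [
    [0.05,0,0,0.01,0,0,0],
    [0.05,0,0,0.018,0,0,0],
    [0.05,0,0,0.018,0,0,0]
  ]
}}

```text
clock: 10.55
tool_pos: [559.4, 83.6, 129.7]
orientation: [-0.001, 0.1, 0.995, -0.0]
force: [-0.4, -0.2, -5.4]
gripper_width: 25.5
grasp_force: 61.4
```

```bash
python3 -c "
from h import *
tgt(547+.2011*72,11.9+.9796*72,97.5,78.4)"
```

```text
shift [-0.0024 -0.0007  0.0322] turn [-0.0005 -0.0029  0.0012] at [559.4  83.6 129.7] F [-0.4 -0.2 -5.4] w 25.5 t 10.55
```

Call:
{"api": "step_arm", "payload": {
  "series": [
    [0.05,-0.002,-0.001,0.01,0,-0.003,0],
    [0.05,-0.002,-0.001,0.018,0,-0.003,0],
    [0.05,-0.002,-0.001,0.022,0,-0.003,0],
    [0.05,-0.002,-0.001,0.025,0,-0.003,0],
    [0.05,-0.002,-0.001,0.028,0,-0.003,0],
    [0.05,-0.002,-0.001,0.03,0,-0.003,0],
    [0.05,-0.002,-0.001,0.03,0,-0.003,0]
  ]
}}

```text
clock: 11.25
tool_pos: [562.8, 81.4, 102.3]
orientation: [0.002, 0.101, 0.995, -0.0]
force: [-4.7, 0.7, 4.7]
gripper_width: 25.4
grasp_force: 62.6
```

Call:
{"api": "step_arm", "payload": {
  "series": [
    [0.05,0,0,0.001,0,0,0],
    [0.05,0,0,0.002,0,0,0],
    [0.05,0,0,0.003,0,0,0],
    [0.05,0,0,0.004,0,0,0],
    [0.05,0,0,0.004,0,0,0]
  ]
}}

```text
clock: 11.75
tool_pos: [562.9, 81.3, 98.9]
orientation: [0.002, 0.101, 0.995, -0.0]
force: [-5.5, 0.5, 7.4]
gripper_width: 25.3
grasp_force: 63.1
```

```bash
python3 -c "
from h import *
tgt(547+.2011*88,11.9+.9796*88,97.5,78.4)"
```

```text
shift [0.0016 0.0168 0.0014] turn [ 0.0002  0.0034 -0.0004] at [562.9  81.3  98.9] F [-5.5  0.5  7.4] w 25.3 t 11.75
```

Call:
{"api": "step_arm", "payload": {
  "series": [
    [0.05,0,0.008,0,0,0,0],
    [0.05,0,0.016,0.0005,0,0,0],
    [0.05,0,0.016,0.0005,0,0,0],
    [0.05,0,0.002,0.0005,0,0,0],
    [0.05,0,-0.012,0.0005,0,0,0],
    [0.05,0,-0.026,0.0005,0,0,0],
    [0.05,0,-0.04,0.0005,0,0,0],
    [0.05,0,-0.052,0.0005,0,0,0]
  ]
}}

```text
clock: 12.55
tool_pos: [553.3, 30.5, 99.1]
orientation: [0.003, 0.101, 0.995, 0.001]
force: [-4.3, 2.4, 8.2]
gripper_width: 25.6
grasp_force: 63.2
```

```bash
python3 -c "
from h import *
tgt(547-.2011*88,11.9-.9796*88,97.5,78.4)"
```

```text
shift [ 0.0023 -0.1075  0.0014] turn [ 0.0023  0.0058 -0.0006] at [553.3  30.5  99.1] F [-4.3  2.4  8.2] w 25.6 t 12.55
```

Call:
{"api": "step_arm", "payload": {
  "series": [
    [0.05,0,-0.0135,0,0,0,0],
    [0.05,0,-0.027,0,0,0,0],
    [0.05,0.001,-0.0405,0,0,0,0],
    [0.05,0.001,-0.054,0,0,0,0],
    [0.05,0.001,-0.0675,0,0,0,0],
    [0.05,0.002,-0.081,0,0,0,0],
    [0.05,0.002,-0.0945,0,0,0,0],
    [0.05,0.002,-0.107,0,0,0,0]
  ]
}}

```text
clock: 13.35
tool_pos: [531.3, -75.0, 99.8]
orientation: [0.005, 0.102, 0.995, -0.0]
force: [1.1, 2.2, 8.1]
gripper_width: 25.3
grasp_force: 63.1
```

Call:
{"api": "step_arm", "payload": {
  "series": [
    [0.05,0,0,0,0,0,0],
    [0.05,0,0.014,0,0,0,0],
    [0.05,0,0.028,0,0,0,0],
    [0.05,0,0.042,0,0,0,0],
    [0.05,0,0.056,0,0,0,0],
    [0.05,0,0.07,0,0,0,0],
    [0.05,0,0.084,0,0,0,0],
    [0.05,0,0.098,0,0,0,0]
  ]
}}

```text
clock: 14.15
tool_pos: [550.8, 21.6, 99.6]
orientation: [0.005, 0.101, 0.995, -0.001]
force: [-1.7, -0.7, 7.9]
gripper_width: 25.3
grasp_force: 63.1
```

Call:
{"api": "step_arm", "payload": {
  "series": [
    [0.05,0,0.014,0,0,0,0],
    [0.05,0,0.028,0,0,0,0],
    [0.05,0,0.042,0,0,0,0],
    [0.05,0,0.056,0,0,0,0],
    [0.05,0,0.068,0,0,0,0],
    [0.05,0,0.068,0,0,0,0]
  ]
}}

```text
clock: 14.75
tool_pos: [564.6, 90.1, 99.7]
orientation: [0.005, 0.101, 0.995, 0.001]
force: [-1.9, 1.9, 8.0]
gripper_width: 25.4
grasp_force: 63.1
```

Call:
{"api": "step_arm", "payload": {
  "series": [
    [0.05,0,0,-0.015,0,0,0],
    [0.05,0,0,-0.05,0,0,0],
    [0.05,0,0,-0.09,0,0,0],
    [0.05,0,0,-0.105,0,0,0],
    [0.05,0,0,-0.105,0,0,0]
  ]
}}

```text
clock: 15.25
tool_pos: [563.5, 88.4, 204.9]
orientation: [0.005, 0.101, 0.995, 0.0]
force: [0.5, -0.1, -5.3]
gripper_width: 25.3
grasp_force: 62.4
```

Run:
```python
from h import *
tgt(456.8,326.1,202.4,101.7)
f=viewer.grab_frame("scene");cv2.imwrite("pics/s3.png",cv2.resize(f["image"][130:330,220:520],(750,500)))
```

```text
shift [0.1525 0.2112 0.0013] turn [-0.0006  0.0095 -0.4073] at [563.5  88.4 204.9] F [ 0.5 -0.1 -5.3] w 25.3 t 15.25
```

View pics/s3.png

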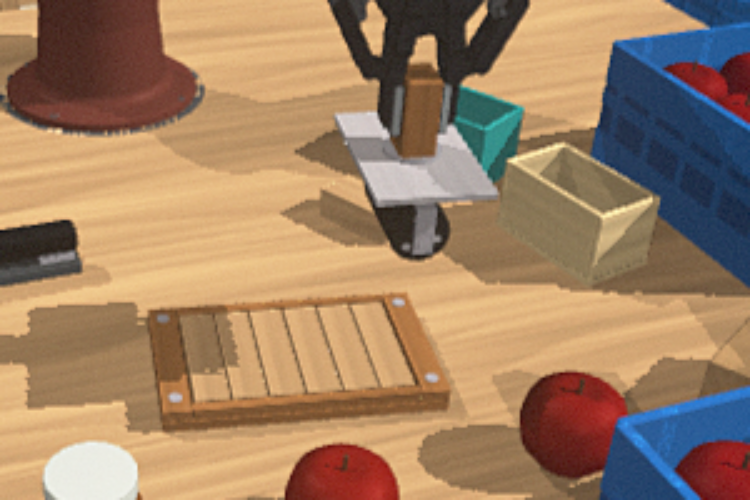

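All strips look flush with the rim, and the roller is held level. I'll take it back over the rest.

Call:
{"api": "step_arm", "payload": {
  "series": [
    [0.05,0.024,0.033,0,0,0.0095,-0.065],
    [0.05,0.048,0.066,0,0,0.0095,-0.13],
    [0.05,0.072,0.1,0,0,0.0095,-0.2],
    [0.05,0.096,0.133,0,0,0.0095,-0.27],
    [0.05,0.12,0.166,0,0,0.0095,-0.34],
    [0.05,0.144,0.199,0,0,0.0095,-0.407],
    [0.05,0.1525,0.211,0,0,0.0095,-0.407],
    [0.05,0.1525,0.211,0,0,0.0095,-0.407]
  ]
}}

```text
clock: 16.1
tool_pos: [452.5, 326.8, 198.1]
orientation: [-0.006, -0.103, 0.995, -0.001]
force: [-0.7, -0.5, -4.7]
gripper_width: 25.7
grasp_force: 62.6
```

Call:
{"api": "step_arm", "payload": {
  "series": [
    [0.05,0,0,0,0,0,0],
    [0.05,0,0,0,0,0,0]
  ]
}}

```text
clock: 16.3
tool_pos: [455.0, 324.7, 200.2]
orientation: [-0.004, -0.101, 0.995, -0.001]
force: [0.1, -0.1, -5.0]
gripper_width: 25.1
grasp_force: 62.6
```

```bash
python3 -c "
from h import *
tgt(456.8,326.1,110,101.7)
s=readout.get_state();print(s['orientation'].round(4))
f=viewer.grab_frame('top');h=cv2.cvtColor(f['image'],cv2.COLOR_BGR2HSV).astype(int)
f2=viewer.grab_frame('scene');cv2.imwrite('pics/s4.png',cv2.resize(f2['image'][100:280,340:560],(733,600)))
"
```

```text
shift [-0.0028  0.0011  0.0902] turn [-0.0004 -0.0082 -0.0017] at [455.  324.7 200.2] F [ 0.1 -0.1 -5. ] w 25.1 t 16.3
[-4.100e-03 -1.011e-01  9.949e-01 -6.000e-04]
```

View pics/s4.png

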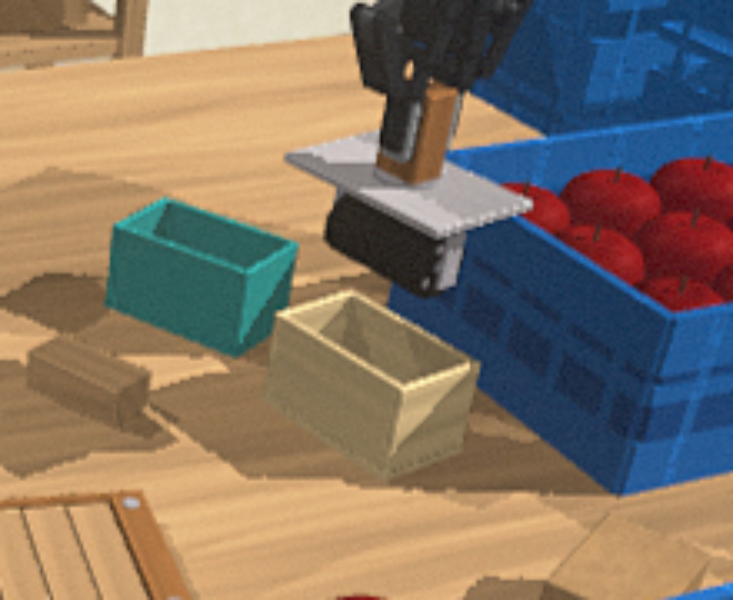

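Roller is level, above the rest with its mouth at (375,340). I'll correct the tilt and position, then lower it.

Call:
{"api": "step_arm", "payload": {
  "series": [
    [0.05,-0.002,0.001,0,0,-0.008,-0.002],
    [0.05,-0.002,0.001,0.015,0,-0.008,-0.002],
    [0.05,-0.002,0.001,0.03,0,-0.008,-0.002],
    [0.05,-0.002,0.001,0.035,0,-0.008,-0.002],
    [0.05,-0.002,0.001,0.035,0,-0.008,-0.002]
  ]
}}

```text
clock: 16.9
tool_pos: [455.0, 326.7, 163.8]
orientation: [-0.001, -0.103, 0.995, -0.0]
force: [0.1, -0.0, -4.2]
gripper_width: 25.0
grasp_force: 62.5
```

```bash
python3 -c "
from h import *
tgt(456.8,326.1,95,101.7)"
```

```text
shift [-0.0018 -0.0009  0.0688] turn [-0.0006 -0.0028  0.002 ] at [455.  326.7 163.8] F [ 0.1 -0.  -4.2] w 25.0 t 16.9
```

Call:
{"api": "step_arm", "payload": {
  "series": [
    [0.05,-0.002,-0.001,0.01,0,-0.003,0.002],
    [0.05,-0.002,-0.001,0.025,0,-0.003,0.002],
    [0.05,-0.002,-0.001,0.04,0,-0.003,0.002],
    [0.05,-0.002,-0.001,0.055,0,-0.003,0.002],
    [0.05,-0.002,-0.001,0.064,0,-0.003,0.002],
    [0.05,-0.002,-0.001,0.067,0,-0.003,0.002],
    [0.05,-0.002,-0.001,0.067,0,-0.003,0.002],
    [0.05,-0.002,-0.001,0.067,0,-0.003,0.002]
  ]
}}

```text
clock: 17.7
tool_pos: [459.1, 327.2, 100.1]
orientation: [0.003, -0.102, 0.995, 0.001]
force: [-0.1, 0.2, -5.1]
gripper_width: 25.5
grasp_force: 62.7
```

```bash
python3 -c "
from h import *
tgt(456.8,326.1,92.4,101.7)"
```

```text
shift [ 0.0025 -0.0006  0.0077] turn [0.0011 0.0058 0.    ] at [459.1 327.2 100.1] F [-0.1  0.2 -5.1] w 25.5 t 17.7
```

Call:
{"api": "step_arm", "payload": {
  "series": [
    [0.05,0.001,-0.0005,0,0,0.003,0],
    [0.05,0.002,-0.001,0.002,0,0.005,0],
    [0.05,0.002,-0.001,0.004,0,0.005,0],
    [0.05,0.002,-0.001,0.006,0,0.005,0],
    [0.05,0.002,-0.001,0.006,0,0.005,0]
  ]
}}

```text
clock: 18.2
tool_pos: [456.6, 325.3, 92.9]
orientation: [-0.001, -0.102, 0.995, 0.0]
force: [-0.4, -0.4, -5.0]
gripper_width: 25.3
grasp_force: 62.7
```

```bash
python3 -c "
from h import *
tgt(456.8,326.1,92.4,101.7)"
```

```text
shift [-0.0004  0.0007  0.0005] turn [ 0.0005 -0.0013 -0.    ] at [456.6 325.3  92.9] F [-0.4 -0.4 -5. ] w 25.3 t 18.2
```

Call:
{"api": "step_arm", "payload": {
  "series": [
    [0.05,0,0.0005,0.001,0,0,0],
    [0.05,0,0.0005,0.002,0,0,0],
    [0.05,0,0.0005,0.002,0,0,0]
  ]
}}

```text
clock: 18.5
tool_pos: [457.0, 326.1, 92.4]
orientation: [-0.0, -0.102, 0.995, 0.0]
force: [-3.5, -2.8, 2.1]
gripper_width: 25.3
grasp_force: 63.6
```

Seated: the force went from −5 N to +2 N. I'll release and lift.

Call:
{"api": "step_arm", "payload": {
  "series": [
    [0.5,0,0,0,0,0,0],
    [1,0,0,0,0,0,0],
    [1,0,0,0,0,0,0],
    [1,0,0,0,0,0,0],
    [1,0,0,-0.015,0,0,0],
    [1,0,0,-0.05,0,0,0],
    [1,0,0,-0.09,0,0,0],
    [1,0,0,-0.12,0,0,0]
  ]
}}

```text
clock: 19.3
tool_pos: [457.6, 326.3, 215.5]
orientation: [0.001, -0.102, 0.995, 0.001]
force: [1.3, 1.4, 1.4]
gripper_width: 84.8
grasp_force: 0.0
```

```bash
python3 -c "
from h import *
tgt(543.5,-294.5,200,74.1)"
```

```text
shift [ 0.0418 -0.6254  0.0142] turn [0.0026 0.0027 0.4817] at [457.6 326.3 215.5] F [1.3 1.4 1.4] w 84.8 t 19.3
```

Call:
{"api": "step_arm", "payload": {
  "series": [
    [1,0.042,-0.625,0,0,0,0.482],
    [1,0.042,-0.625,0,0,0,0.482],
    [1,0.042,-0.625,0,0,0,0.482],
    [1,0.042,-0.625,0,0,0,0.482],
    [1,0.042,-0.625,0,0,0,0.482],
    [1,0.042,-0.625,0,0,0,0.482],
    [1,0.042,-0.625,0,0,0,0.482],
    [1,0.042,-0.625,0,0,0,0.482]
  ]
}}

```text
clock: 20.1
tool_pos: [511.7, -72.5, 212.9]
orientation: [0.001, 0.139, 0.99, 0.0]
force: [0.8, -0.1, 1.0]
gripper_width: 85.2
grasp_force: 0.0
```

```bash
python3 -c "
from h import *
tgt(543.5,-294.5,130,74.1)"; python3 m.py|grep plate
```

```text
shift [-0.0913 -0.2048  0.0829] turn [ 0.0006  0.0018 -0.0004] at [511.7 -72.5 212.9] F [ 0.8 -0.1  1. ] w 85.2 t 20.1
plate [456.2 324.4] [135.5  87. ] 12.06 2129.5Traceback (most recent call last):
  File "m.py", line 14, in <module>
    rect("weight",(285,205,330,260),(S<75)&(V>90),56.5)
    ~~~~^^^^^^^^^^^^^^^^^^^^^^^^^^^^^^^^^^^^^^^^^^^^^^^
  File "m.py", line 8, in rect
    c=max(cv2.findContours(m,0,2)[0],key=cv2.contourArea)
ValueError: max() iterable argument is empty
```

Roller is home, within about 0.5 mm and 0.4° of where it started.

Call:
{"api": "step_arm", "payload": {
  "series": [
    [1,-0.091,-0.205,0.0,0,0,0],
    [1,-0.091,-0.205,0.0,0,0,0],
    [1,-0.091,-0.205,0.0,0,0,0],
    [1,-0.091,-0.205,0.04,0,0,0],
    [1,-0.091,-0.205,0.08,0,0,0],
    [1,-0.091,-0.205,0.1,0,0,0],
    [1,-0.091,-0.205,0.1,0,0,0],
    [1,-0.091,-0.205,0.1,0,0,0]
  ]
}}

```text
clock: 20.95
tool_pos: [542.9, -292.0, 111.8]
orientation: [-0.0, 0.138, 0.99, 0.0]
force: [0.4, 0.1, -0.2]
gripper_width: 85.6
grasp_force: 0.0
```

```bash
python3 -c "
from h import *
tgt(543.1,-294.2,17,74.1)"
```

```text
shift [-0.0009 -0.0021  0.0948] turn [ 0.0008 -0.001  -0.0003] at [ 542.9 -292.   111.8] F [ 0.4  0.1 -0.2] w 85.6 t 20.95
```

Call:
{"api": "step_arm", "payload": {
  "series": [
    [1,-0.001,-0.002,0.04,0,0,0],
    [1,-0.001,-0.002,0.08,0,0,0],
    [1,-0.001,-0.002,0.093,0,0,0],
    [1,-0.001,-0.002,0.093,0,0,0],
    [0.4,-0.001,-0.002,0.093,0,0,0],
    [0.1,-0.001,-0.002,0.093,0,0,0],
    [0.1,-0.001,-0.002,0.093,0,0,0],
    [0.1,-0.001,-0.002,0.093,0,0,0]
  ]
}}

```text
clock: 21.75
tool_pos: [544.5, -295.3, 20.3]
orientation: [0.001, 0.138, 0.99, -0.0]
force: [-0.2, 0.9, 9.8]
gripper_width: 34.2
grasp_force: 64.0
```

Call:
{"api": "step_arm", "payload": {
  "series": [
    [0.1,0,0,0,0,0,0],
    [0.1,0,0,0,0,0,0],
    [0.1,0,0,0,0,0,0]
  ]
}}

```text
clock: 22.05
tool_pos: [544.5, -295.3, 20.3]
orientation: [0.001, 0.138, 0.99, -0.0]
force: [-0.2, 1.3, 6.1]
gripper_width: 34.1
grasp_force: 63.3
```

```bash
python3 -c "
from h import *
tgt(547,11.9,110,78.4)"
```

```text
shift [ 0.0816  0.2961 -0.09  ] turn [-0.0005  0.0025 -0.0754] at [ 544.5 -295.3   20.3] F [-0.2  1.3  6.1] w 34.1 t 22.05
```

Call:
{"api": "step_arm", "payload": {
  "series": [
    [0.1,0,0,-0.02,0,0,0],
    [0.1,0,0,-0.06,0,0,-0.03],
    [0.1,0.01,0.036,-0.09,0,0,-0.075],
    [0.1,0.022,0.082,-0.09,0,0,-0.075],
    [0.1,0.034,0.128,-0.09,0,0,-0.075],
    [0.1,0.046,0.174,-0.09,0,0,-0.075],
    [0.1,0.058,0.22,-0.09,0,0,-0.075],
    [0.1,0.07,0.265,-0.09,0,0,-0.075]
  ]
}}

```text
clock: 22.85
tool_pos: [547.1, -18.5, 107.0]
orientation: [-0.001, 0.101, 0.995, 0.0]
force: [1.7, -0.7, -5.2]
gripper_width: 34.7
grasp_force: 62.0
```

Call:
{"api": "step_arm", "payload": {
  "series": [
    [0.1,0.008,0.03,0,0,0,0],
    [0.1,0.008,0.03,0.02,0,0,0],
    [0.1,0.008,0.03,0.04,0,0,0],
    [0.1,0.008,0.03,0.05,0,0,0],
    [0.1,0.008,0.03,0.05,0,0,0]
  ]
}}

```text
clock: 23.35
tool_pos: [544.2, 10.7, 55.3]
orientation: [-0.003, 0.101, 0.995, 0.0]
force: [-0.7, 0.0, -5.2]
gripper_width: 34.5
grasp_force: 62.1
```

Run:
```python
from h import *
tgt(549,11.5,38,78.4)
f=viewer.grab_frame("wrist");cv2.imwrite("pics/w3.png",f["image"])
```

```text
shift [-0.0047  0.0018  0.0173] turn [-0.0001 -0.0066 -0.0005] at [544.2  10.7  55.3] F [-0.7  0.  -5.2] w 34.5 t 23.35
```

View pics/w3.png

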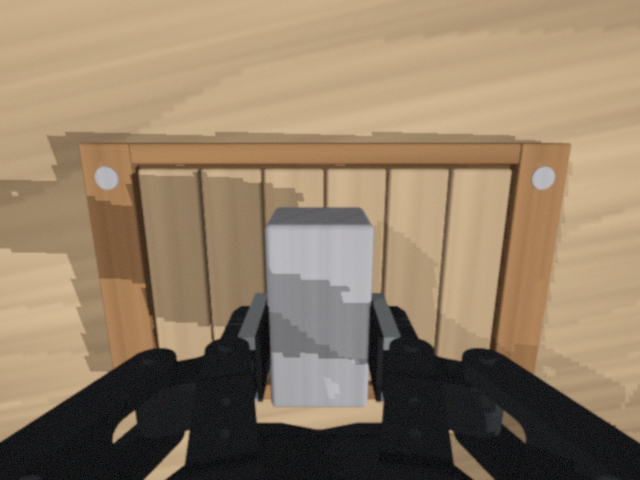

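The held weight spans (268..372, 210..405), square to the board. Its centre is about 2 mm off the middle seam at x=326, which agrees with the computed shift.

Call:
{"api": "step_arm", "payload": {
  "series": [
    [0.1,-0.0025,0.001,0,0,-0.003,0],
    [0.1,-0.0045,0.002,0.006,0,-0.006,0],
    [0.1,-0.0045,0.002,0.012,0,-0.006,0],
    [0.1,-0.0045,0.002,0.015,0,-0.006,0],
    [0.1,-0.0045,0.002,0.015,0,-0.006,0]
  ]
}}

```text
clock: 23.9
tool_pos: [550.7, 11.6, 42.3]
orientation: [0.002, 0.101, 0.995, -0.0]
force: [0.2, 0.6, -5.8]
gripper_width: 34.5
grasp_force: 62.2
```

```bash
python3 -c "
from h import *
tgt(549,11.5,36.3,78.4)"
```

```text
shift [ 0.0017 -0.0004  0.006 ] turn [ 0.0003  0.0034 -0.0004] at [550.7  11.6  42.3] F [ 0.2  0.6 -5.8] w 34.5 t 23.9
```

Call:
{"api": "step_arm", "payload": {
  "series": [
    [0.1,0.001,0,0.002,0,0.002,0],
    [0.1,0.001,0,0.004,0,0.002,0],
    [0.1,0.001,0,0.005,0,0.002,0],
    [0.1,0.001,0,0.005,0,0.002,0]
  ]
}}

```text
clock: 24.3
tool_pos: [550.4, 11.8, 38.0]
orientation: [0.001, 0.101, 0.995, 0.0]
force: [-0.8, -0.2, -6.5]
gripper_width: 34.8
grasp_force: 62.2
```

Call:
{"api": "step_arm", "payload": {
  "series": [
    [0.1,0,0,0.001,0,0,0],
    [0.1,0,0,0.002,0,0,0],
    [0.1,0,0,0.002,0,0,0]
  ]
}}

```text
clock: 24.6
tool_pos: [550.7, 11.7, 36.4]
orientation: [0.002, 0.101, 0.995, 0.0]
force: [-0.5, 0.4, -4.3]
gripper_width: 34.6
grasp_force: 62.2
```

Call:
{"api": "step_arm", "payload": {
  "series": [
    [0.1,0,0,0.0005,0,0,0],
    [0.1,0,0,0.001,0,0,0],
    [0.1,0,0,0.001,0,0,0]
  ]
}}

```text
clock: 24.9
tool_pos: [550.9, 11.7, 36.3]
orientation: [0.002, 0.101, 0.995, 0.0]
force: [-5.1, -0.4, 4.8]
gripper_width: 34.7
grasp_force: 63.4
```

The weight has touched down, so I'll release and withdraw.

Call:
{"api": "step_arm", "payload": {
  "series": [
    [0.6,0,0,-0.001,0,0,0],
    [1,0,0,-0.001,0,0,0],
    [1,0,0,-0.001,0,0,0],
    [1,0,0,-0.01,0,0,0],
    [1,0,0,-0.05,0,0,0],
    [1,0,0,-0.1,0,0,0],
    [1,0,0,-0.15,0,0,0],
    [1,0,0,-0.18,0,0,0]
  ]
}}

```text
clock: 25.7
tool_pos: [551.6, 11.6, 221.1]
orientation: [0.005, 0.101, 0.995, 0.0]
force: [-0.0, -0.3, -0.3]
gripper_width: 85.5
grasp_force: 0.0
```

Call:
{"api": "step_arm", "payload": {
  "series": [
    [1,0,-0.04,0,0,0,0],
    [1,0,-0.09,0,0,0,0],
    [1,0,-0.14,0,0,0,0],
    [1,0,-0.19,0,0,0,0],
    [1,0,-0.24,0,0,0,0],
    [1,0,-0.28,0,0,0,0],
    [1,0,-0.28,0,0,0,0]
  ]
}}

```text
clock: 26.4
tool_pos: [492.4, -266.7, 215.9]
orientation: [0.002, 0.104, 0.995, -0.001]
force: [-0.2, 0.7, -0.4]
gripper_width: 85.2
grasp_force: 0.0
```

```bash
sed -i 's/,56.5)/,54)/' m.py; python3 m.py | head -2
python3 - <<'E'
from h import *
f=viewer.grab_frame("scene");cv2.imwrite("pics/s5.png",cv2.resize(f["image"][130:330,220:520],(750,500),interpolation=cv2.INTER_CUBIC))
E
```

```text
plate [456.1 324.3] [135.6  87. ] 11.99 2123.0
weight [547.2  11.8] [38.5 72.7] 78.98 433.5
```

View pics/s5.png

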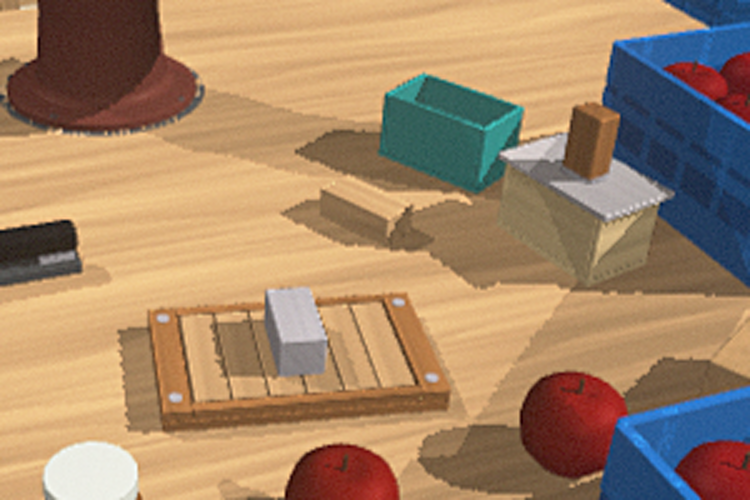

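The weight lies flat at (547.2, 11.8), against a board centre of (547.0, 11.9). The roller is seated in its rest and the strips look flush, so I'm handing the job in.

```bash
python3 -c "
from bench import bot
print(bot.finish_job())"
```

```text
the job is handed in; nothing more can be done
None
```

I handed the job in at about 27 s: the strips were rolled and look flush in the camera view, the roller is back in its rest, and the weight lies flat within 1 mm of the board's middle; the hand-in call returned no verdict.

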